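# Open the flush hatch of a sample chest by its ring pull

## Robot

A 7-joint arm with a two-finger parallel gripper is mounted at the origin on a cart in front of the work surface, level with it; the furniture and walls round the work are solid. World frame = base frame: x ahead of the robot, y to its left, z up, the work surface at z = 0. Lengths are in m, angles in degrees, forces in N, time in s.
With the tool pointing down it reaches from about 0.4 to 0.85 m from the base axis. Payload 6.9 kg.
Tool frame: the origin (TCP) lies midway between the tips of the shut fingers; the grasp point (between the pads) lies ctrl.grasp_offset behind it (ctrl.grasp_offset is the distance from the TCP to the grasp point, in m); z points along the fingers, y is the line along which they close (so a half turn about z gives the same grasp; the last joint's range is limited). The gripper opens to 85 mm and grips with 20 to 120 N. Pads are 22 mm wide; open, the fingers measure 114 mm over their backs; the gripper's body (76 mm by 85 mm) begins 54 mm behind the grasp point. The pads swing forward as they close: fully open they stand 13 mm farther back than shut.
Start: joints at [81.102, 29.078, -13.613, 85.955, 7.202, 65.827, -8.869], TCP at [0.161, -0.604, 0.231] pointing down, gripper open.
Joint ranges: [-176.47, 176.47], [-13.61, 117.27], [-81.72, 77.17], [0.22, 143.17], [-87.28, 267.28], [10, 112.55], [-165.47, 165.47]. Speed limits (degrees/s): [136.94, 136.94, 180, 180, 180, 180, 180].

## Interface

Orientations are given as [roll, pitch, yaw] about the fixed x, y, z axes, in that order (R = Rz(yaw) Ry(pitch) Rx(roll)).
In Python, from bench import readout, viewer, sign_off, ctrl gives the robot as it stands. The module is installed in compiled form; this text tells all that it offers.
- The arm moves only by the shell command python3 -m handwheel 'ROWS'. ROWS is a JSON object of lists of equal length, an entry for each row: "delta_pos": the shift along the tool's x, y, z in units of 40 mm (1.0 is 40 mm), a list of three; "dr": the turn, a rotation vector about the tool's x, y, z in units of 6 degrees (1.0 is 6 degrees), a list of three; "claw": the closure, from -1 (fully open) to 1 (shut). A call has 1 to 10 rows; each row shifts and turns the commanded pose from where the row before left it, along the tool's axes as they then stand; what a row does not reach is not made up. A row lasts 1/12 s, in which the tool goes at most 41.7 mm and 7.16 degrees, less where a joint would pass 70% of its speed; a pose out of reach is approached as far as the arm can. A call is refused whole if a number of a shift passes 1 or a number of a turn 1, either way. A call with a gripper value outside its range is refused whole. The fingers move at their own pace and stop on an object; the grip force is fixed at half the most. Time passes only in rows, so rows that do not move let the fingers close. It gives the time, the measured TCP pose, the force, the opening and the grip force at its end, in the units of the state.
- readout.state(): the state, without advancing time (a new reading comes with each control period).
- viewer.read_camera(name): name is "scene" or "top"; returns a dict with "frame" (420x560x3 uint8, blue, green, red), "camera_matrix" (3x3 intrinsics, pixels), "R" (3x3) and "t" (3): a world point X has camera coordinates R X + t. Camera axes: x right, y down, z forward; pixel columns grow to the right and rows downward; lengths in m; the calibration is good to about 2 mm. A picture is of the moment at which its call begins. There is no depth.
- sign_off(): hands the job in; it is judged then, once.
The state is a dict: "t": time; "joint_positions": joint angles; "qd": joint speeds; "effort": joint torques, N m; "tcp_pos": TCP position; "ee_rot": TCP orientation; "contact_force": force on the tool from outside, world axes, zero at the start; "wrist_torque": the same for the moment, N m; "finger_gap": opening from 0.0 (shut) to 1.0 (fully open); "grip_force": force on a finger pad.
Only numpy, scipy, OpenCV 4.12 (cv2) and the standard library are available. Lean on these libraries where they do the work, as an engineer would, in place of code of your own. Each camera call takes 0.05 s, during which the arm holds its last target. There are 200 camera calls.

## Task

Open the low sample chest: flip up the ring that lies recessed in its flush hatch, lift the hatch by the ring until it stands about half open by itself, and take your hand off. Then take hold of the hatch another way, by its panel and not by the ring, and swing it back until it is fully open against its stop. Leave the bottle, beaker and timer beside the chest where they are.

Things in the scene. Friction and masses are not known exactly. Their poses are not given: they have to be found in the camera images.
- chest: low grey painted chest, fixed on the worktop, 216 mm (x) by 206 mm (y) by 110 mm high. Origin: centre of its underside; its -x side faces the robot, turned up to 0.3 rad either way. In its top lies a bare aluminium hatch, 180 mm from hinge axis to free edge, 170 mm wide, 12 mm thick, flush with the chest's top when shut, in a 15 mm wide frame with gaps of 3 to 4 mm.
- hatch_hinge (a point): middle of the hatch's hinge axis, on the chest: 92 mm from the chest's centre along its +x (the far side) and level with its top, 110 mm up. The axis runs along the chest's y. Knuckles stand 4 mm proud at 60 mm either side.
- hatch (a joint): opening angle of the hatch in rad: 0 shut and flush, 1.57 upright, 1.75 at its stop (fully open, leaning a little away from the robot). The front edge rises as it opens. The hinge is stiff: about 0.4 N m of friction plus up to 0.35 N m of weight, so the hatch stays wherever it is let go.
- hatch_edge (a point): middle of the hatch's free edge (nearest the robot when shut), half way through the 12 mm plate, 180 mm from the hinge axis. Plain plate for 23 mm in from this edge, so it can be pinched there over its thickness; nearer the hinge a pan (the recess) reaches 27 mm below the hatch's top face.
- ring_pin (a point): middle of the pin on which the ring turns, moving with the hatch: 68 mm from the hatch's hinge axis towards the free edge and 6 mm below the hatch's top face. The pin is parallel to the hatch's hinge.
- ring_bar (a point): middle of the ring's grip bar, the straight free end of the ring, 48 mm from the pin. The bar is round, 9 mm thick, and straight for 36 mm parallel to the hinge. When the ring lies flat the bar is 116 mm from the hatch's hinge, 6 mm below the hatch's top.
- ring: steel D-shaped ring of 9 mm round bar, 69 mm wide (51 mm clear between the legs); origin at the pin, bar 48 mm towards its -x. It lies in a recess midway across the hatch, 59 to 155 mm from the hatch's hinge axis, 74 mm wide, 24 mm deep, open inside the ring and for 34 mm beyond the bar, so that fingers can go down on both sides of the bar.
- ring_pull (a joint): angle of the ring out of the hatch in rad: 0 lying flat in the recess with its bar towards the hatch's free edge, 1.57 square to the hatch, 1.75 at its stop. Light friction: it stays where it is left. At the start it lies at 0 to 0.06.
- amber_bottle: loose amber glass bottle with screw cap, 58 mm across, 125 mm tall, standing left of the chest; origin at the centre of its underside. Bystander.
- beaker: loose glass beaker, 75 mm across, 94 mm tall, standing right of the chest; origin at the centre of its underside. Bystander.
- timer: loose flat white timer, 58 by 62 by 16 mm, lying some way left of the chest; origin at the centre of its underside. Bystander.

How it is judged:
By the outcome, as a careful person would: the job done as asked, in the order asked, and still so for the second after the job is handed in, with the robot touching nothing.
It also fails if it takes over 51 s, if anything falls off the work surface, if the arm or the gripper's body presses on something with over 40 N, if the wrist force passes 120 N, or if a joint passes its speed limit or range.

## Working session

There is one attempt and no reset: what is moved stays moved. The work goes in short steps, Python scripts to look and compute and a shell command to move; the robot and the scene stay as the last step left them, time stands still between calls to the robot, and variables do not carry over. Pictures are saved under pics/ and viewed, at most 11 in all, crops included, and the job is handed in when it is done.

```bash
mkdir -p pics
python3 - <<'E'
from bench import readout, viewer, ctrl
import cv2, numpy as np
print(readout.state()); print(ctrl.grasp_offset)
for n in("scene","top"):
    d=viewer.read_camera(n); cv2.imwrite(f"pics/{n}0.png",d["frame"]); np.savez(n+"0.npz",**d)
    print(n,d["camera_matrix"].tolist(),(-d["R"].T@d["t"]).round(3),d["R"].round(3).tolist())
a=cv2.imread("pics/scene0.png");b=cv2.imread("pics/top0.png")
E
```

```text
{'t': 0.0, 'joint_positions': array([ 81.10388792,  29.12614802, -13.60894611,  86.01176308,
         7.20155361,  65.82891232,  -8.86804335]), 'qd': array([-0.04838507,  0.03970521, -0.06651452,  0.019358  , -0.08942784,
        0.05262681, -0.02755777]), 'effort': array([ 3.74089386e-04, -6.20598078e+01, -2.18660608e+00, -2.49651521e+01,
        1.27735428e-02,  1.17948456e-02,  7.13021535e-07]), 'tcp_pos': array([ 0.16092095, -0.60336568,  0.23040457]), 'ee_rot': array([-1.79892006e+02,  2.10749087e-03,  1.49431092e+01]), 'contact_force': array([-0.23359739, -0.06831403, -0.18556248]), 'wrist_torque': array([ 0.02766768, -0.01799347,  0.0351218 ]), 'grip_force': 0.0, 'finger_gap': 1.0008929111995644}
0.0187
scene [[424.4935031925581, 0.0, 280.866979377036], [0.0, 424.4935031925581, 208.49501507474142], [0.0, 0.0, 1.0]] [-0.232  0.559  0.784] [[-0.637, -0.77, 0.02], [-0.471, 0.369, -0.801], [0.61, -0.52, -0.598]]
top [[457.54384467551574, 0.0, 281.57866250252135], [0.0, 457.54384467551574, 218.99124643936082], [0.0, 0.0, 1.0]] [ 0.268 -0.043  1.1  ] [[0.041, -0.999, 0.002], [-0.978, -0.041, -0.204], [0.204, 0.006, -0.979]]
```

View pics/scene0.png

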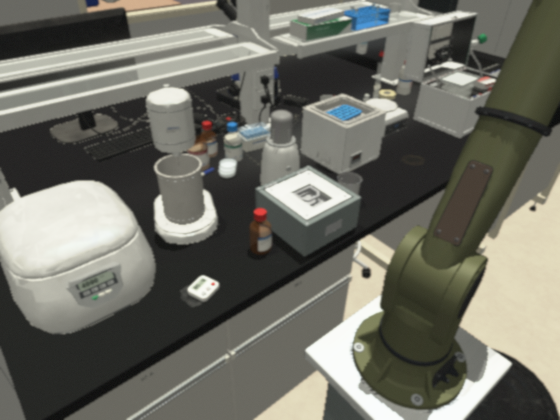

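View pics/top0.png

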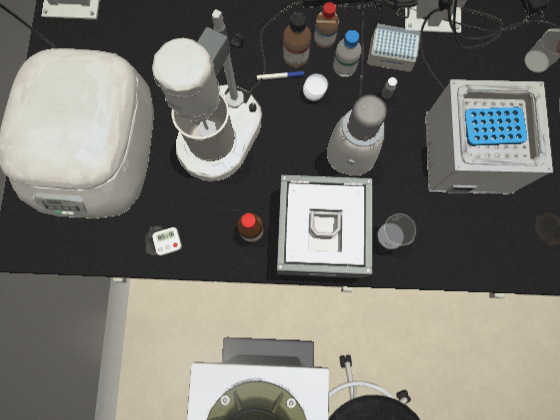

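The scene picture shows the chest at about (308,208). In the top picture its frame runs from (279,177) to (372,275), with the white hatch inside and the ring at about (324,225). The bottle is at (250,227), the beaker at (397,232) and the timer at (166,241). Next I'll measure the hatch.

```bash
cat > h.py <<'E'
import numpy as np, cv2
def load(n): return dict(np.load(n))
def ray(d,uv,z):
    C=-d["R"].T@d["t"]; v=d["R"].T@np.linalg.inv(d["camera_matrix"])@np.array([uv[0],uv[1],1.])
    return C+v*(z-C[2])/v[2]
def proj(d,X):
    p=d["camera_matrix"]@(d["R"]@np.asarray(X)+d["t"]); return p[:2]/p[2]
E
python3 - <<'E'
from h import *
for n,(x0,y0,x1,y1) in (("top",(270,165,385,290)),("scene",(250,160,365,255))):
    d=load(n+"0.npz"); f=d["frame"]; g=cv2.cvtColor(f,cv2.COLOR_BGR2GRAY)
    m=np.zeros_like(g); m[y0:y1,x0:x1]=(g[y0:y1,x0:x1]>185)*255
    c=max(cv2.findContours(m,cv2.RETR_EXTERNAL,2)[0],key=cv2.contourArea)
    P=np.array([ray(d,p[0],.11)[:2] for p in c],np.float32)
    r=cv2.minAreaRect(P); print(n,r, cv2.boxPoints(r).round(4).tolist())
    s=cv2.resize(f[y0:y1,x0:x1],None,fx=5 if n=="top" else 6,fy=5 if n=="top" else 6,interpolation=cv2.INTER_CUBIC); 
    cv2.imwrite(f"pics/{n}crop.png",cv2.resize(s,None,fx=.9,fy=.9))
E
```

```text
top ((0.469509482383728, -0.1327146291732788), (0.17606577277183533, 0.16888096928596497), 0.08348105847835541) [[0.3813999891281128, -0.04839999973773956], [0.3815999925136566, -0.21729999780654907], [0.557699978351593, -0.21699999272823334], [0.5573999881744385, -0.04809999838471413]]
scene ((0.4690673351287842, -0.13465288281440735), (0.17401614785194397, 0.1805443912744522), 89.95487213134766) [[0.37869998812675476, -0.2215999960899353], [0.5593000054359436, -0.22169999778270721], [0.5594000220298767, -0.04769999906420708], [0.3788999915122986, -0.047600001096725464]]
```

View pics/topcrop.png

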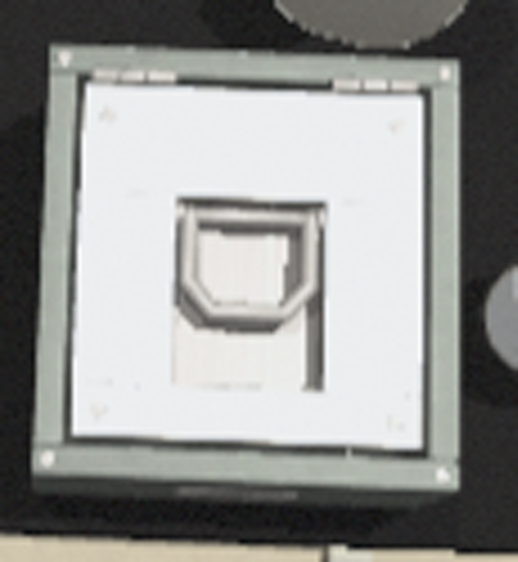

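Hatch: free edge at x≈0.380, width centred on y≈-0.133, and yaw≈0. Both views agree, and the 176×169 mm rectangle fits the stated sizes. That puts the hinge at (0.560,-0.133,0.110), the pin at x≈0.492 and the bar at (0.444,-0.133,0.104). I'll move above the bar, then turn so the fingers close along x.

```bash
python3 - <<'E'
from h import *
d=load("top0.npz"); print(ray(d,(324.2,234.5),.106)) # bar in crop
print(ray(d,(325.5,213),.106)) # pin side
E
python3 -m handwheel '{"delta_pos":[[0.49,-0.48,0],[0.49,-0.48,0],[0.49,-0.48,0],[0.49,-0.48,0],[0.49,-0.48,0],[0.49,-0.48,0],[0.49,-0.48,0],[0.49,-0.48,0],[0.49,-0.48,0],[0.49,-0.48,0]],"dr":[[0,0,0],[0,0,0],[0,0,0],[0,0,0],[0,0,0],[0,0,0],[0,0,0],[0,0,0],[0,0,0],[0,0,0]],"claw":[-1,-1,-1,-1,-1,-1,-1,-1,-1,-1]}'
python3 -m handwheel '{"delta_pos":[[0.49,-0.48,0],[0.49,-0.48,0],[0.49,-0.48,0],[0.49,-0.48,0],[0.49,-0.48,0],[0.49,-0.48,0],[0.49,-0.48,0],[0.49,-0.48,0],[0.49,-0.48,0],[0.49,-0.48,0]],"dr":[[0,0,0],[0,0,0],[0,0,0],[0,0,0],[0,0,0],[0,0,0],[0,0,0],[0,0,0],[0,0,0],[0,0,0]],"claw":[-1,-1,-1,-1,-1,-1,-1,-1,-1,-1]}'
python3 -m handwheel '{"delta_pos":[[0,0,0],[0,0,0],[0,0,0],[0,0,0],[0,0,0],[0,0,0],[0,0,0],[0,0,0],[0,0,0],[0,0,0]],"dr":[[0,0,-0.9],[0,0,-0.9],[0,0,-0.9],[0,0,-0.9],[0,0,-0.9],[0,0,-0.9],[0,0,-0.9],[0,0,-0.9],[0,0,-0.9],[0,0,-0.9]],"claw":[0.2,0.2,0.2,0.2,0.2,0.2,0.2,0.2,0.2,0.2]}'
python3 -m handwheel '{"delta_pos":[[0,0,0],[0,0,0],[0,0,0],[0,0,0],[0,0,0],[0,0,0],[0,0,0]],"dr":[[0,0,-0.9],[0,0,-0.9],[0,0,-0.9],[0,0,-0.8],[0,0,0],[0,0,0],[0,0,0]],"claw":[0.2,0.2,0.2,0.2,0.2,0.2,0.2]}'
```

```text
[ 0.44425797 -0.13218138  0.106     ]
[ 0.49292678 -0.13399574  0.106     ]
t: 0.93
tcp_pos: [0.3013, -0.3665, 0.2311]
ee_rot: [-180.0, 0.0, 14.9]
contact_force: [0.4, 0.1, 0.8]
finger_gap: 0.997
grip_force: 0.0
t: 1.77
tcp_pos: [0.4411, -0.1305, 0.2311]
ee_rot: [-180.0, 0.0, 14.9]
contact_force: [0.8, -0.4, -0.4]
finger_gap: 1.001
grip_force: 0.0
t: 2.6
tcp_pos: [0.4406, -0.1318, 0.231]
ee_rot: [-180.0, 0.0, 69.2]
contact_force: [-0.1, 0.6, -0.1]
finger_gap: 0.4
grip_force: 0.0
t: 3.18
tcp_pos: [0.4407, -0.1318, 0.2312]
ee_rot: [-180.0, -0.0, 89.8]
contact_force: [0.4, 0.1, -0.1]
finger_gap: 0.403
grip_force: 0.0
```

```bash
python3 -m handwheel '{"delta_pos":[[0,0.09,0.5],[0,0,0.5],[0,0,0.5],[0,0,0.5],[0,0,0.4],[0,0,0.3],[0,0,0.3],[0,0,0],[0,0,0]],"dr":[[0,0,0],[0,0,0],[0,0,0],[0,0,0],[0,0,0],[0,0,0],[0,0,0],[0,0,0],[0,0,0]],"claw":[0.2,0.2,0.2,0.2,0.2,0.2,0.2,0.2,0.2]}'
python3 -m handwheel '{"delta_pos":[[0,0,0.15],[0,0,0.15],[0,0,0.15],[0,0,0],[0,0,0]],"dr":[[0,0,0],[0,0,0],[0,0,0],[0,0,0],[0,0,0]],"claw":[0.2,0.2,0.2,0.2,0.2]}'
```

```text
t: 3.93
tcp_pos: [0.4443, -0.1316, 0.1111]
ee_rot: [-179.9, -0.0, 89.9]
contact_force: [-0.2, -0.7, 0.6]
finger_gap: 0.398
grip_force: 0.0
t: 4.35
tcp_pos: [0.4442, -0.1317, 0.093]
ee_rot: [-180.0, -0.0, 89.9]
contact_force: [0.9, 0.4, -0.0]
finger_gap: 0.401
grip_force: 0.0
```

```bash
python3 -m handwheel '{"delta_pos":[[0,0,0.05],[0,0,0],[0,0,0],[0,0,0],[0,0,0],[0,0,0],[0,0,0],[0,0,0]],"dr":[[0,0,0],[0,0,0],[0,0,0],[0,0,0],[0,0,0],[0,0,0],[0,0,0],[0,0,0]],"claw":[0.2,1,1,1,1,1,1,1]}'
```

```text
t: 5.02
tcp_pos: [0.4443, -0.1318, 0.0913]
ee_rot: [-180.0, 0.0, 89.9]
contact_force: [-2.2, 0.6, 0.9]
finger_gap: 0.08
grip_force: 58.5
```

```bash
python3 -m handwheel '{"delta_pos":[[0,0.015,-0.188],[0,0.044,-0.183],[0,0.072,-0.174],[0,0.098,-0.161],[0,0,0]],"dr":[[0,0,0],[0,0,0],[0,0,0],[0,0,0],[0,0,0]],"claw":[1,1,1,1,1]}'
python3 -m handwheel '{"delta_pos":[[0,0.122,-0.143],[0,0.143,-0.122],[0,0.161,-0.098],[0,0,0],[0,0,0]],"dr":[[0,0,0],[0,0,0],[0,0,0],[0,0,0],[0,0,0]],"claw":[1,1,1,1,1]}'
python3 - <<'E'
from bench import viewer
import cv2, numpy as np
o=[]
for n in("scene","top"):
    d=viewer.read_camera(n)
    y,x=(120,220) if n=="scene" else (140,240)
    o.append(cv2.resize(d["frame"][y:y+150,x:x+150],(400,400),interpolation=2))
cv2.imwrite("pics/a.png",np.hstack(o))
E
```

```text
t: 5.43
tcp_pos: [0.4528, -0.1318, 0.1205]
ee_rot: [-179.9, 0.0, 89.9]
contact_force: [-5.9, -0.0, -2.1]
finger_gap: 0.075
grip_force: 59.1
t: 5.85
tcp_pos: [0.4668, -0.1319, 0.1347]
ee_rot: [-179.6, 0.1, 89.9]
contact_force: [-15.2, 1.4, 16.2]
finger_gap: 0.074
grip_force: 59.6
```

View pics/a.png

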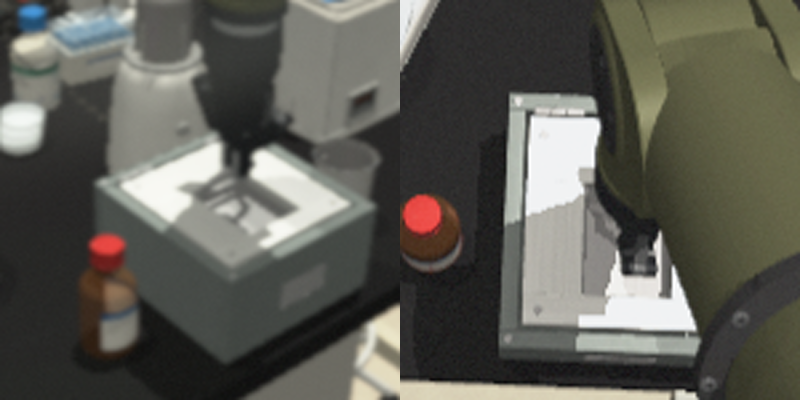

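The ring is about 60° up in the grip. In the left crop it stands out of the recess at about (235,195). The force is mostly radial compression (about 22 N), so I'll follow a slightly larger radius.

```bash
python3 -m handwheel '{"delta_pos":[[0,0,-0.1],[0,0.13,-0.08],[0,0,0]],"dr":[[0,0,0],[0,0,0],[0,0,0]],"claw":[1,1,1]}'
python3 -m handwheel '{"delta_pos":[[0,0.15,-0.03],[0,0.12,-0.01],[0,0,0]],"dr":[[0,0,0],[0,0,0],[0,0,0]],"claw":[1,1,1]}'
```

```text
t: 6.2
tcp_pos: [0.4761, -0.1318, 0.1421]
ee_rot: [-180.0, 0.0, 89.9]
contact_force: [-5.0, -0.6, 2.2]
finger_gap: 0.073
grip_force: 58.8
t: 6.45
tcp_pos: [0.4877, -0.1318, 0.1441]
ee_rot: [179.9, 0.0, 89.9]
contact_force: [-5.5, -1.1, 8.0]
finger_gap: 0.076
grip_force: 58.9
```

```bash
python3 -m handwheel '{"delta_pos":[[0,0.078,-0.123],[0,0.086,-0.118],[0,0.094,-0.111],[0,0,0]],"dr":[[0,0,0],[0,0,0],[0,0,0],[0,0,0]],"claw":[1,1,1,1]}'
python3 -m handwheel '{"delta_pos":[[0,0.102,-0.105],[0,0.109,-0.097],[0,0.116,-0.089],[0,0,0]],"dr":[[0,0,0],[0,0,0],[0,0,0],[0,0,0]],"claw":[1,1,1,1]}'
cat > snap.py <<'E'
from bench import viewer
import cv2, numpy as np, sys
o=[]
for n in("scene","top"):
    d=viewer.read_camera(n); np.savez(n+"1.npz",**d)
    y,x=(90,220) if n=="scene" else (140,240)
    o.append(cv2.resize(d["frame"][y:y+160,x:x+160],(400,400),interpolation=2))
cv2.imwrite("pics/%s.png"%sys.argv[1],np.hstack(o))
E
python3 snap.py b
```

```text
t: 6.78
tcp_pos: [0.4964, -0.1318, 0.157]
ee_rot: [-179.9, -0.0, 89.9]
contact_force: [-7.5, 1.0, -0.5]
finger_gap: 0.073
grip_force: 59.4
t: 7.12
tcp_pos: [0.5095, -0.1318, 0.1685]
ee_rot: [-179.8, -0.0, 89.9]
contact_force: [-6.9, 1.2, -2.3]
finger_gap: 0.069
grip_force: 59.4
```

View pics/b.png

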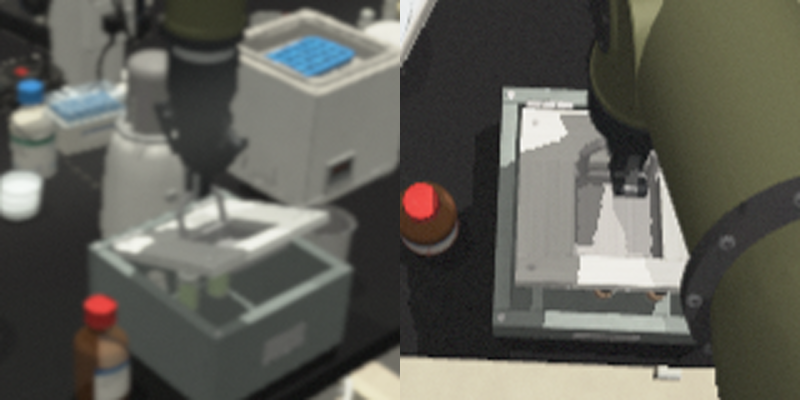

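The hatch is rising: its free edge sits well above the chest in the left crop at (165,265), and the ring is still held at (195,205). I'll keep following the arc.

```bash
python3 -m handwheel '{"delta_pos":[[0,0.121,-0.081],[0,0.127,-0.072],[0,0.131,-0.063],[0,0,0]],"dr":[[0,0,0],[0,0,0],[0,0,0],[0,0,0]],"claw":[1,1,1,1]}'
python3 -m handwheel '{"delta_pos":[[0,0.135,-0.054],[0,0.139,-0.044],[0,0.142,-0.034],[0,0.14,-0.024],[0,0,0]],"dr":[[0,0,0],[0,0,0],[0,0,0],[0,0,0],[0,0,0]],"claw":[1,1,1,1,1]}'
python3 snap.py c
```

```text
t: 7.55
tcp_pos: [0.5244, -0.1318, 0.177]
ee_rot: [-179.8, -0.0, 89.9]
contact_force: [-6.9, -0.5, -3.3]
finger_gap: 0.077
grip_force: 59.2
t: 7.97
tcp_pos: [0.5462, -0.1318, 0.1831]
ee_rot: [-179.8, -0.0, 89.9]
contact_force: [-8.1, 1.2, -1.5]
finger_gap: 0.071
grip_force: 59.1
```

View pics/c.png

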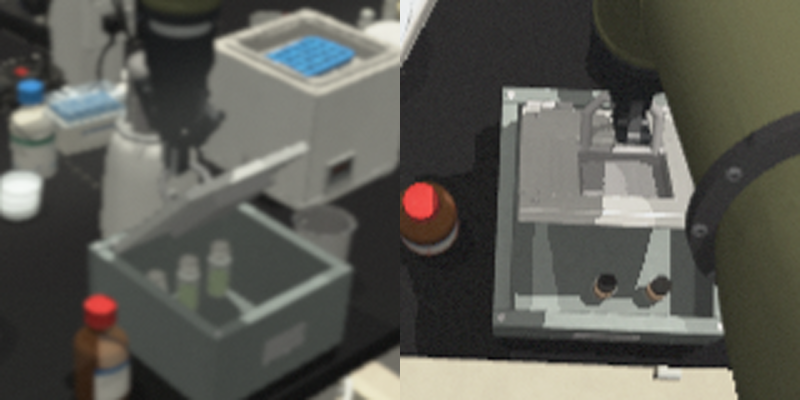

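The hatch stands roughly half open, with the free edge at row ≈213 in the right crop. I'll check the angle from the edge pixels before letting go.

Run:
```python
from h import *
t=load("top1.npz"); s=load("scene1.npz")
for a in (.7,.8,.85,.9,1.0):
    P=[]
    for y in(-.048,-.218):
        for n in (0,.012):   # top face / underside at free edge
            X=np.array([.56-.18*np.cos(a),y,.11+.18*np.sin(a)])-n*np.array([np.sin(a),0,np.cos(a)])
            P.append(X)
    c=lambda p,x,y,o:((p-[x,y])*2.5+[o,0]).round().astype(int).tolist()
    print(a,"top",[c(proj(t,X),240,140,400) for X in P[:2]],"scene",[c(proj(s,X),220,90,0) for X in P[:]])
```

```text
0.7 top [[516, 233], [515, 245]] scene [[192, 210], [197, 222], [311, 159], [315, 169]]
0.8 top [[517, 214], [516, 227]] scene [[184, 194], [190, 205], [304, 143], [309, 153]]
0.85 top [[517, 204], [517, 218]] scene [[180, 186], [186, 197], [300, 136], [306, 146]]
0.9 top [[518, 194], [517, 208]] scene [[176, 178], [182, 188], [296, 129], [302, 138]]
1.0 top [[519, 172], [518, 187]] scene [[167, 163], [173, 173], [287, 115], [293, 124]]
```

The angle is about 0.82 rad, roughly half open. Now I'll release and pull straight up.

```bash
python3 -m handwheel '{"delta_pos":[[0,0,0],[0,0,0],[0,0,0],[0,0,0],[0,0,0]],"dr":[[0,0,0],[0,0,0],[0,0,0],[0,0,0],[0,0,0]],"claw":[0.4,0.4,0.4,0.4,0.4]}'
python3 -m handwheel '{"delta_pos":[[0,0,-0.2],[0,0,-0.4],[0,0,-0.7],[0,0,-0.7],[0,0,-0.7],[0,0,-0.7],[0,0,-0.4],[0,0,0]],"dr":[[0,0,0],[0,0,0],[0,0,0],[0,0,0],[0,0,0],[0,0,0],[0,0,0],[0,0,0]],"claw":[0.4,0.4,0.4,0.4,0.4,0.4,0.4,0.4]}'
python3 snap.py d
```

```text
t: 8.48
tcp_pos: [0.5484, -0.1318, 0.184]
ee_rot: [179.9, -0.0, 89.9]
contact_force: [-0.8, 0.2, 0.2]
finger_gap: 0.3
grip_force: 0.0
t: 9.15
tcp_pos: [0.5491, -0.1314, 0.3402]
ee_rot: [179.6, 0.1, 90.0]
contact_force: [-0.1, -0.1, 0.1]
finger_gap: 0.3
grip_force: 0.0
```

View pics/d.png

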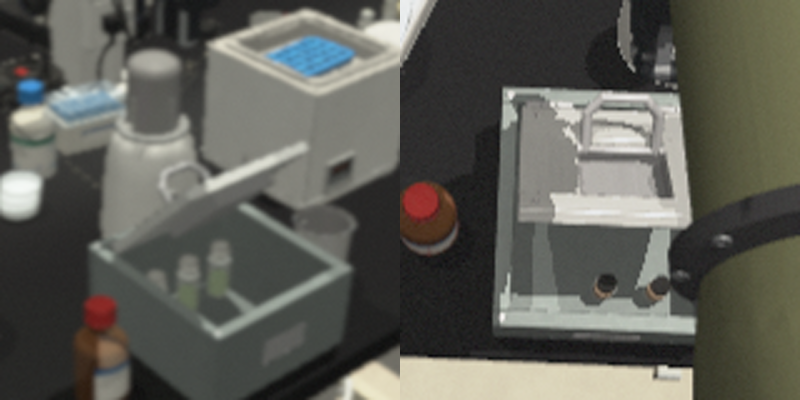

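Released cleanly. The hatch stays at about 0.82 rad, with the ring upright on it at (183,180) in the left crop. Next I'll go back in front of the free edge and tilt the tool about 43° to line up with the panel.

```bash
python3 -m handwheel '{"delta_pos":[[0,-0.5,0],[0,-0.5,0],[0,-0.5,0],[0,-0.5,0],[0,-0.5,0],[0,-0.5,0],[0,-0.5,0],[0,-0.47,0],[0,0,0]],"dr":[[0,0,0],[0,0,0],[0,0,0],[0,0,0],[0,0,0],[0,0,0],[0,0,0],[0,0,0],[0,0,0]],"claw":[0.2,0.2,0.2,0.2,0.2,0.2,0.2,0.2,0.2]}'
python3 -m handwheel '{"delta_pos":[[0,0,0],[0,0,0],[0,0,0],[0,0,0],[0,0,0],[0,0,0],[0,0,0],[0,0,0],[0,0,0],[0,0,0]],"dr":[[-0.8,0,0],[-0.8,0,0],[-0.8,0,0],[-0.8,0,0],[-0.8,0,0],[-0.8,0,0],[-0.8,0,0],[-0.8,0,0],[-0.7,0,0],[0,0,0]],"claw":[0.2,0.2,0.2,0.2,0.2,0.2,0.2,0.2,0.2,0.2]}'
python3 -c "
from bench import readout as r; print(r.state()['joint_positions'].round(1))"
```

```text
t: 10.0
tcp_pos: [0.3851, -0.1317, 0.3345]
ee_rot: [-179.8, 0.0, 89.9]
contact_force: [-0.6, 0.1, -0.8]
finger_gap: 0.403
grip_force: 0.0
t: 10.83
tcp_pos: [0.3865, -0.1311, 0.3331]
ee_rot: [137.4, -0.1, 89.9]
contact_force: [-0.6, 1.8, -1.2]
finger_gap: 0.403
grip_force: 0.0
[ 50.6 -12.5 -11.1 135.9 -56.3  33.8  80.9]
```

```bash
python3 -m handwheel '{"delta_pos":[[0,0,0.4],[0,-0.2,0.3],[0,-0.2,0.3],[0,-0.2,0.2],[0,-0.165,0],[0,0,0],[0,0,0]],"dr":[[0,0,0],[0,0,0],[0,0,0],[0,0,0],[0,0,0],[0,0,0],[0,0,0]],"claw":[0.2,0.2,0.2,0.2,0.2,0.2,0.2]}'
python3 snap.py e
python3 - <<'E'
from h import *
from bench import readout as r
T=r.state()["tcp_pos"]; print(T)
a=np.radians(42.6); z=np.array([np.sin(a),0,-np.cos(a)]); y=np.array([np.cos(a),0,np.sin(a)])
d=np.array([.445,-.133,.2243])-T; print("z",d@z/.04,"y",d@y/.04)
E
```

```text
t: 11.42
tcp_pos: [0.3993, -0.1312, 0.2793]
ee_rot: [137.5, -0.1, 90.0]
contact_force: [0.2, -0.0, 0.3]
finger_gap: 0.401
grip_force: 0.0
[ 0.39938796 -0.13171889  0.27997398]
z 1.7963787101039737 y -0.1027371002137534
```

View pics/e.png

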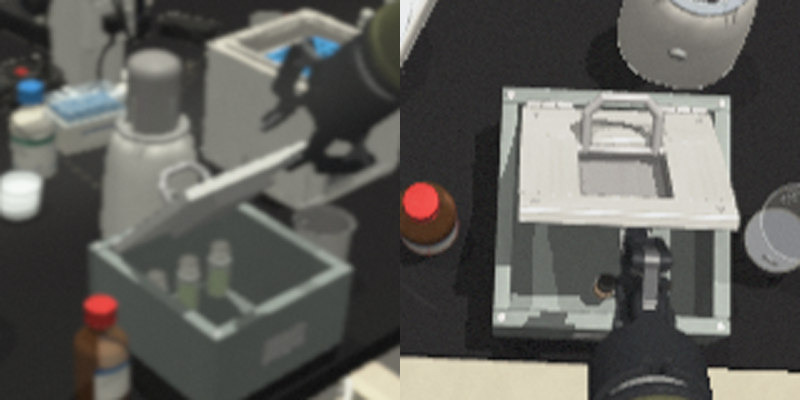

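The gripper lies in line with the panel, in front of its free edge: one finger above and one below at (640,245) in the right crop. Advancing.

```bash
python3 -m handwheel '{"delta_pos":[[0,-0.1,0.3],[0,0,0.3],[0,0,0.3],[0,0,0.2],[0,0,0]],"dr":[[0,0,0],[0,0,0],[0,0,0],[0,0,0],[0,0,0]],"claw":[0.2,0.2,0.2,0.2,0.2]}'
python3 -m handwheel '{"delta_pos":[[0,0,0.2],[0,0,0.2],[0,0,0.2],[0,0,0.1],[0,0,0]],"dr":[[0,0,0],[0,0,0],[0,0,0],[0,0,0],[0,0,0]],"claw":[0.2,0.2,0.2,0.2,0.2]}'
python3 snap.py f
```

```text
t: 11.93
tcp_pos: [0.4168, -0.1326, 0.2579]
ee_rot: [137.8, -0.2, 90.1]
contact_force: [-0.7, 0.1, 0.0]
finger_gap: 0.4
grip_force: 0.0
t: 12.35
tcp_pos: [0.421, -0.1299, 0.254]
ee_rot: [138.3, -0.3, 90.5]
contact_force: [-1.2, 0.4, 0.0]
finger_gap: 0.398
grip_force: 0.0
```

View pics/f.png

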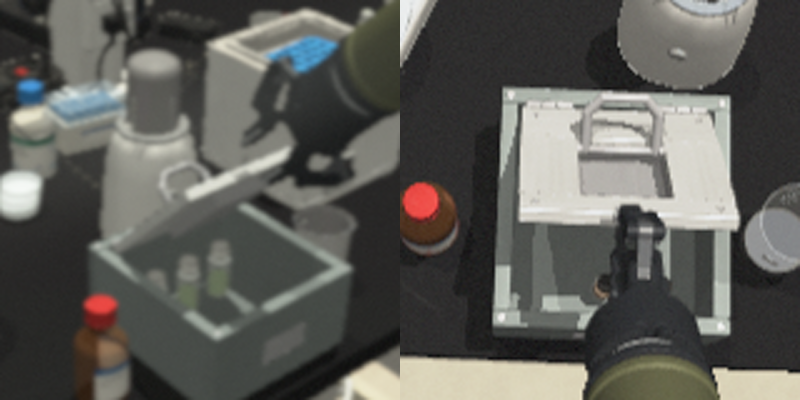

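The fingers straddle the edge, but the arm stalled with no contact force. It's probably a joint limit, so I'll check the joints.

```bash
python3 -c "
from bench import readout as r; print(r.state()['joint_positions'].round(2), r.state()['tcp_pos'],r.state()['ee_rot'])"
```

```text
[  7.41  -1.66  22.19 143.12 -87.15  19.22 110.55] [ 0.42052685 -0.13024932  0.2538697 ] [138.27403667  -0.33473736  90.45771616]
```

Joints 4 and 5 are at their limits because the wrist sits too close to the base. I'll back out and pinch nearer the right corner instead, coming in obliquely within the panel plane. That keeps the wrist farther out, and there's no pan there.

```bash
python3 -m handwheel '{"delta_pos":[[0,0,-0.3],[0,0,-0.4],[0,0,-0.4],[-0.3,0,-0.2],[-0.5,0,0],[-0.5,0,0],[-0.5,0,0],[0,0,0]],"dr":[[0,0,0],[0,0,0],[0,0,0],[0,0,0],[0,0,0],[0,0,0],[0,0,0],[0,0,0]],"claw":[0.2,0.2,0.2,0.2,0.2,0.2,0.2,0.2]}'
python3 -m handwheel '{"delta_pos":[[0,0,0],[0,0,0],[0,0,0],[0,0,0],[0,0,0],[0,0,0],[0,0,0],[0,0,0]],"dr":[[0,0.8,0],[0,0.8,0],[0,0.8,0],[0,0.8,0],[0,0.8,0],[0,0.8,0],[0,0.8,0],[0,0,0]],"claw":[0.2,0.2,0.2,0.2,0.2,0.2,0.2,0.2]}'
cat > pose.py <<'E'
from bench import readout as r
import numpy as np
from scipy.spatial.transform import Rotation as R
s=r.state(); M=R.from_euler("xyz",s["ee_rot"],degrees=True).as_matrix()
print("q",s["joint_positions"].round(1)); print("tool z",M[:,2].round(3),"tool y",M[:,1].round(3))
a=.825; n=np.array([np.sin(a),0,np.cos(a)]); e=np.array([-np.cos(a),0,np.sin(a)])
H=np.array([.560,-.133,.110])
p=s["tcp_pos"]-H; print("tcp: radial %.4f normal %.4f y %.4f"%(p@e,p@n,p[1]))
D=H+e*.160-n*.006+np.array([0,-.06,0])-s["tcp_pos"]
print("shift units",(M.T@D/.04).round(2)); w=np.cross(M[:,1],n); print("turn units",(M.T@w/np.radians(6)).round(2))
E
python3 pose.py
```

```text
t: 13.12
tcp_pos: [0.3852, -0.2091, 0.2928]
ee_rot: [138.3, -0.2, 89.8]
contact_force: [-0.1, -0.4, 0.2]
finger_gap: 0.403
grip_force: 0.0
t: 13.78
tcp_pos: [0.3853, -0.2065, 0.2899]
ee_rot: [133.0, -25.1, 114.1]
contact_force: [-0.1, -1.3, -1.5]
finger_gap: 0.401
grip_force: 0.0
q [ 34.6  23.   38.6 118.2 -56.6  86.1 114.8]
tool z [ 0.55   0.563 -0.617] tool y [ 0.749 -0.005  0.663]
tcp: radial 0.2507 normal -0.0062 y -0.0735
shift units [-1.    0.05  2.06]
turn units [-0.14  0.   -0.16]
```

```bash
python3 -m handwheel '{"delta_pos":[[-0.15,0.05,0.3],[-0.15,0,0.3],[-0.15,0,0.3],[-0.15,0,0.3],[0,0,0]],"dr":[[-0.14,0,-0.16],[0,0,0],[0,0,0],[0,0,0],[0,0,0]],"claw":[0.2,0.2,0.2,0.2,0.2]}'
python3 pose.py; python3 snap.py g
```

```text
t: 14.2
tcp_pos: [0.424, -0.1957, 0.2525]
ee_rot: [131.8, -24.1, 114.9]
contact_force: [0.2, 0.3, -0.1]
finger_gap: 0.403
grip_force: 0.0
q [ 32.4  27.   36.5 120.4 -62.5  82.2 119.3]
tool z [ 0.561  0.561 -0.609] tool y [0.733 0.005 0.68 ]
tcp: radial 0.1969 normal -0.0032 y -0.0627
shift units [-0.46 -0.07  0.8 ]
turn units [-0.01  0.    0.05]
```

View pics/g.png

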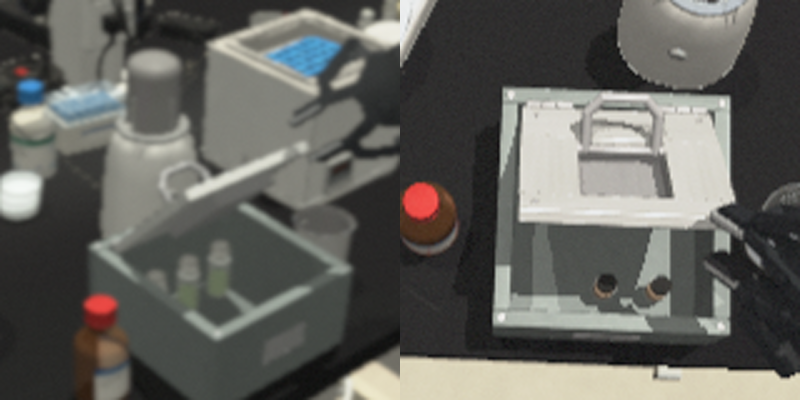

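The open fingers stand on both sides of the right corner's edge: upper at (715,215) and lower at (710,265) in the right crop. Going in and closing.

```bash
python3 -m handwheel '{"delta_pos":[[-0.15,-0.07,0.25],[-0.15,0,0.25],[-0.16,0,0.3],[0,0,0],[0,0,0]],"dr":[[0,0,0],[0,0,0],[0,0,0],[0,0,0],[0,0,0]],"claw":[0.2,0.2,0.2,0.2,0.2]}'
python3 pose.py
python3 -m handwheel '{"delta_pos":[[0,0,0],[0,0,0],[0,0,0],[0,0,0],[0,0,0],[0,0,0]],"dr":[[0,0,0],[0,0,0],[0,0,0],[0,0,0],[0,0,0],[0,0,0]],"claw":[1,1,1,1,1,1]}'
python3 pose.py
```

```text
t: 14.72
tcp_pos: [0.4462, -0.1942, 0.2241]
ee_rot: [131.9, -24.1, 114.8]
contact_force: [-0.4, 0.5, -0.2]
finger_gap: 0.403
grip_force: 0.0
q [ 31.5  30.4  35.1 120.8 -66.   80.2 121.7]
tool z [ 0.561  0.56  -0.609] tool y [0.733 0.005 0.68 ]
tcp: radial 0.1611 normal -0.0061 y -0.0612
shift units [0.01 0.   0.04]
turn units [-0.01  0.    0.04]
t: 15.22
tcp_pos: [0.4456, -0.1952, 0.2252]
ee_rot: [131.8, -24.0, 114.8]
contact_force: [-3.9, -0.3, 1.0]
finger_gap: 0.125
grip_force: 60.1
q [ 31.6  30.3  35.2 120.8 -65.9  80.3 121.7]
tool z [ 0.563  0.558 -0.609] tool y [0.733 0.004 0.681]
tcp: radial 0.1623 normal -0.0059 y -0.0622
shift units [ 0.01 -0.    0.08]
turn units [0.   0.   0.05]
```

A firm pinch on the panel: gap about 11 mm at 60 N. Now the swing, about 53° around the hinge at 4° per row.

```bash
sed -n 's/x/x/p' /dev/null
python3 -m handwheel '{"delta_pos":[[0,0.283,0],[0,0.283,0],[0,0.283,0],[0,0.283,0],[0,0,0]],"dr":[[0.553,0,0.372],[0.553,0,0.372],[0.553,0,0.372],[0.553,0,0.372],[0,0,0]],"claw":[1,1,1,1,1]}'
python3 -m handwheel '{"delta_pos":[[0,0.283,0],[0,0.283,0],[0,0.283,0],[0,0.283,0],[0,0,0]],"dr":[[0.553,0,0.372],[0.553,0,0.372],[0.553,0,0.372],[0.553,0,0.372],[0,0,0]],"claw":[1,1,1,1,1]}'
cat > ang.py <<'E'
from bench import readout as r
import numpy as np
from scipy.spatial.transform import Rotation as R
s=r.state(); M=R.from_euler("xyz",s["ee_rot"],degrees=True).as_matrix()
p=s["tcp_pos"]-np.array([.560,-.133,.110]); y=M[:,1]
print("by tool y %.3f  by pos %.3f r %.4f"%(np.arctan2(y[0],y[2]),np.arctan2(p[2],-p[0])+.036,np.hypot(p[0],p[2])), "y_world in tool",M[1].round(3),s["joint_positions"].round(1),s["wrist_torque"].round(1))
E
python3 ang.py
```

```text
t: 15.63
tcp_pos: [0.4844, -0.1952, 0.2537]
ee_rot: [148.7, -29.5, 107.2]
contact_force: [-4.3, -3.8, 4.2]
finger_gap: 0.127
grip_force: 62.1
t: 16.05
tcp_pos: [0.5268, -0.1952, 0.2691]
ee_rot: [167.1, -32.9, 97.6]
contact_force: [-2.8, -4.3, 7.8]
finger_gap: 0.123
grip_force: 64.3
by tool y 1.382  by pos 1.401 r 0.1625 y_world in tool [0.832 0.008 0.554] [ 13.9  34.3  40.8  90.3 -48.1  90.7  69.4] [-0.2  0.9 -0.1]
```

```bash
python3 -m handwheel '{"delta_pos":[[0,0.283,0],[0,0.283,0],[0,0.283,0],[0,0.283,0],[0,0,0]],"dr":[[0.553,0,0.372],[0.553,0,0.372],[0.553,0,0.372],[0.553,0,0.372],[0,0,0]],"claw":[1,1,1,1,1]}'
python3 ang.py
python3 -m handwheel '{"delta_pos":[[0,0.14,0],[0,0.14,0],[0,0,0]],"dr":[[0.277,0,0.186],[0.277,0,0.186],[0,0,0]],"claw":[1,1,1]}'
python3 ang.py
```

```text
t: 16.47
tcp_pos: [0.5716, -0.1951, 0.2719]
ee_rot: [-173.8, -33.5, 86.9]
contact_force: [0.5, -3.1, 6.1]
finger_gap: 0.125
grip_force: 67.2
by tool y 1.662  by pos 1.678 r 0.1623 y_world in tool [0.833 0.006 0.553] [ 12.2  43.5  41.2  71.7 -44.5 104.4  51.5] [-0.3  0.4 -0.1]
t: 16.72
tcp_pos: [0.5813, -0.1951, 0.2709]
ee_rot: [-169.1, -33.2, 84.2]
contact_force: [1.2, -3.5, 3.6]
finger_gap: 0.126
grip_force: 66.8
by tool y 1.730  by pos 1.738 r 0.1623 y_world in tool [0.832 0.004 0.554] [ 12.5  46.   40.7  67.  -44.  108.1  47.4] [-0.6 -0.  -0.1]
```

```bash
python3 -m handwheel '{"delta_pos":[[0,0.1,0],[0,0,0]],"dr":[[0.2,0,0.13],[0,0,0]],"claw":[1,1]}'
python3 ang.py
python3 -m handwheel '{"delta_pos":[[0,0.1,0],[0,0,0]],"dr":[[0.1,0,0.06],[0,0,0]],"claw":[1,1]}'
python3 ang.py
```

```text
t: 16.88
tcp_pos: [0.5832, -0.1951, 0.2707]
ee_rot: [-167.2, -33.1, 83.1]
contact_force: [-6.1, -2.7, 5.6]
finger_gap: 0.125
grip_force: 66.6
by tool y 1.757  by pos 1.750 r 0.1624 y_world in tool [0.831 0.004 0.556] [ 12.8  46.8  40.   65.3 -43.5 109.3  45.7] [-0.3  0.7  0.7]
t: 17.05
tcp_pos: [0.5833, -0.1951, 0.2707]
ee_rot: [-165.8, -33.2, 82.4]
contact_force: [-23.3, -0.3, 7.6]
finger_gap: 0.127
grip_force: 67.2
by tool y 1.777  by pos 1.751 r 0.1624 y_world in tool [0.83  0.004 0.558] [ 13.2  47.2  39.3  64.3 -43.1 110.2  44.6] [0.3 3.2 2.5]
```

It's at its stop: the position stays fixed while the force rises. Release and back straight out.

```bash
python3 -m handwheel '{"delta_pos":[[0,0,0],[0,0,0],[0,0,0],[0,0,0],[0,0,0]],"dr":[[0,0,0],[0,0,0],[0,0,0],[0,0,0],[0,0,0]],"claw":[0.2,0.2,0.2,0.2,0.2]}'
python3 -m handwheel '{"delta_pos":[[0,0,-0.15],[0,0,-0.3],[0,0,-0.5],[0,0,-0.5],[0,0,-0.5],[0,0,-0.5],[0,0,-0.3],[0,0,0],[0,0,0]],"dr":[[0,0,0],[0,0,0],[0,0,0],[0,0,0],[0,0,0],[0,0,0],[0,0,0],[0,0,0],[0,0,0]],"claw":[0.2,0.2,0.2,0.2,0.2,0.2,0.2,0.2,0.2]}'
python3 snap.py h
python3 - <<'E'
from h import *
s=load("scene1.npz")
t=load("top1.npz")
for a in (1.65,1.70,1.75):
    o=[]
    for y in(-.048,-.218):
        X=np.array([.56-.18*np.cos(a),y,.11+.18*np.sin(a)])
        o+=[((proj(s,X)-[220,90])*2.5).round(),((proj(t,X)-[240,140])*2.5+[400,0]).round()]
    print(a,o)
E
```

```text
t: 17.47
tcp_pos: [0.5884, -0.194, 0.2695]
ee_rot: [-166.6, -33.1, 82.9]
contact_force: [-0.2, 0.2, -1.0]
finger_gap: 0.401
grip_force: 0.0
t: 18.22
tcp_pos: [0.6, -0.2372, 0.3294]
ee_rot: [-164.9, -33.5, 82.7]
contact_force: [-0.1, -1.4, 0.3]
finger_gap: 0.394
grip_force: 0.0
1.65 [array([98., 97.]), array([525.,  19.]), array([219.,  56.]), array([752.,  28.])]
1.7 [array([93., 95.]), array([525.,   8.]), array([213.,  54.]), array([752.,  17.])]
1.75 [array([88., 93.]), array([526.,  -3.]), array([208.,  53.]), array([751.,   6.])]
```

View pics/h.png

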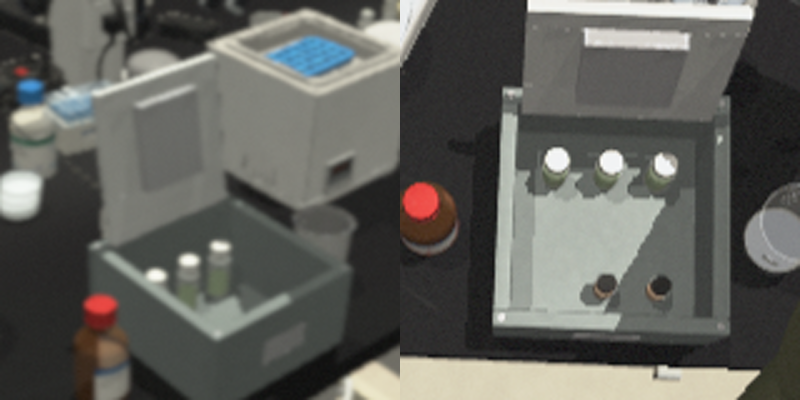

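The panel stands fully open: its corner at (751,6) in the right crop matches 1.75 rad. The bottle and beaker are unmoved, and the gripper is clear with no contact force.

```bash
python3 -c "
from bench import sign_off; print(sign_off())"
```

```text
the job is handed in; nothing more can be done
None
```

The job is handed in: I flipped up the ring, lifted the hatch by it to about 0.82 rad and let go, then pinched the panel by its edge and swung it to its stop at about 1.75 rad; the gripper is clear, the bottle, beaker and timer were not touched, and about 18 s of the 51 s were used.

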